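# Unclamp the drilled tube insert and set it in the tray

### The arm

A 6-joint arm with a two-finger parallel gripper is mounted at the origin on a cart in front of the work surface, level with it; the furniture and walls round the work are solid. World frame = base frame: x ahead of the robot, y to its left, z up, the work surface at z = 0. Lengths are in m, angles in rad, forces in N, time in s.
With the tool pointing down it reaches from about 0.3 to 1 m from the base axis. Payload 5.1 kg.
Tool frame: the origin (TCP) lies midway between the tips of the shut fingers; the grasp point (between the pads) lies 19 mm behind it; z points along the fingers, y is the direction in which the jaws open and shut (so a half turn about z gives the same grasp; the last joint's range is limited). The gripper opens to 95 mm and grips with 3 to 60 N. Pads are 20 mm wide; open, the fingers measure 119 mm over their backs; the gripper's body (75 mm by 180 mm) begins 59 mm behind the grasp point.
Start: joints at [1.202, 0.124, 1.65, -0, 1.367, -0.083], TCP at [0.183, 0.624, 0.215] pointing down, gripper open.
Joint ranges: [-2.61, 2.61], [-1.02, 2.33], [0.03, 2.71], [-1.35, 4.49], [0.32, 2.68], [-2.91, 2.91]. Speed limits (rad/s): [2.57, 2.57, 3.14, 3.14, 3.14, 3.14].

### API

Orientations are given as a rotation vector (axis times angle).
In Python, from station import arm gives the robot as it stands. The module is installed in compiled form; this text tells all that it offers.
- The arm moves only by the tool jog_arm, never from a script. Its argument "moves" is a list that holds one entry, the list of rows, each a list of 5 numbers: the finger opening in mm, from 0 to 95.1, then the shift along the tool's x, y, z in units of 50 mm (1.0 is 50 mm), then the turn about the tool's z in units of 5 degrees (1.0 is 5 degrees). A call has 1 to 5 rows; each row is the pose to reach, as a shift and turn from the pose commanded when the call began, along the tool's axes at that moment; what a row does not reach only later rows make up. A row lasts 1/8 s, in which the tool goes at most 62.5 mm and 10.7 degrees, less where a joint would pass 70% of its speed; a pose out of reach is approached as far as the arm can. A call with a gripper value outside its range is refused whole. The fingers move at their own pace and stop on an object; "newtons" is the grip in N (left out, the last holds). Time passes only in rows, so rows that repeat a pose let the fingers close. It gives the time, the measured TCP pose, the force and the opening at its end, in the units of the state.
- arm.state(): the state, without advancing time (a new reading comes with each control period).
- arm.read_camera(name): name is "scene" or "top"; returns a dict with "frame" (384x512x3 uint8, red, green, blue), "intrinsics" (3x3 intrinsics, pixels), "world_to_cam" (4x4, takes a point from world to camera coordinates). Camera axes: x right, y down, z forward; pixel columns grow to the right and rows downward; lengths in m; the calibration is good to about 2 mm. A picture is of the moment at which its call begins. There is no depth.
- arm.finish_job(): hands the job in, once; it reports no verdict.
The state is a dict: "time_s": time; "joint_positions": joint angles; "dq": joint speeds; "tau": joint torques, N m; "eef_pos": TCP position; "ee_rot": TCP orientation; "ft_force": force on the tool from outside, world axes, zero at the start; "wrist_torque": the same for the moment, N m; "grip_width": finger opening in m.
Only numpy, scipy, OpenCV 4.12 (cv2) and the standard library are available. Lean on these libraries where they do the work, as an engineer would, in place of code of your own. Each camera call takes 0.05 s, during which the arm holds its last target. There are 200 camera calls.

### The job

The aluminium tube insert has just been drilled in the small tilted vise. Slide the vise's jaw open by its knob as far as it goes and leave it open. Then draw the insert straight out, square to the sloping bed, without letting it twist before it is clear of the vise, and lower it gently until it rests, flat and with its holes upwards, before you let go: in the middle of the steel tray, its long side along the tray's long side. Leave the things standing around where they are.

Things in the scene. Friction and masses are not known exactly. Their poses are not given: they have to be found in the camera images.
- vise: Grey fixed vise, 130 x 224 mm, bed tilted 30 deg to face the robot (low edge at -x). Origin on the bench under the insert; x level, away from the robot; y along the jaw's travel; z up. Bed face 66 mm above the origin. Fixed jaw at the insert's -y end, 44 mm high; sliding jaw at its +y end. Ledges 8 mm high, 10 mm wide along the insert's long sides (1 mm play): draw it out square to the bed.
- vise_jaw (a joint): Opening of the sliding jaw in m: 0 to 0.003 at the start (closed on the insert), 0.05 fully open. Moves along the vise's +y with about 4 N of friction and stays where it is left. While closed, a 7 mm thick lip on the jaw reaches 9 mm over the insert's top at its +y end, so it cannot be lifted; the lip's top is 59 mm above the bed.
- jaw_knob (a point): Centre of the round black knob on the sliding jaw: 28 mm diameter, 36 mm long, standing square to the tilted bed, its middle 84 mm above the bed and 25 mm above the jaw's lip. Axes are the bed's: x up the slope, y the way the jaw opens, z square out of the bed, leaning 30 degrees towards the robot. Moves with the jaw.
- insert_center (a point): Centre of the tube insert: bare aluminium block 44 x 90 x 50 mm (x, y, z), eight 12 mm blind holes in its top (+z) face, about 0.42 kg. 25 mm above its underside. At the start its axes are the tilted bed's: x up the slope, y along the jaw's travel, z leaning 30 degrees towards the robot. Grip it across the 44 mm (x), above the ledges.
- parts_tray: Shallow open steel tray, loose (0.7 kg), 150 x 180 mm (x, y; long side along y), walls 16 mm high and 3 mm thick, floor 3 mm thick. Origin at the centre of its underside, on the bench.
- specimen_cup: Bystander: specimen cup with a screw lid, 61 mm diameter, 70 mm high, standing behind the work. Origin at the centre of its underside.
- staining_jar: Bystander: staining jar with a screw cap, 57 mm diameter, 110 mm high, standing behind the work. Origin at the centre of its underside.
- tape_roll: Bystander: roll of tape lying flat, 104 mm diameter, 25 mm high, to the left of the vise. Origin at the centre of its underside.

How it is judged:
On the way, in this order (a step that is already met when the one before it is completed fails the run):
1. the jaw is slid open (at least 43 of its 50 mm) while the insert still lies in the vise (moved less than 20 mm) (value of joint vise_jaw above 0.043 m and distance of insert_center from where it was at the start of the episode below 0.02 m), for 0.1 s.
2. the insert is held by the fingers clear of the vise, at least 50 mm from where it lay, still square to the sloping bed (within 0.2 rad) (distance of insert_center from where it was at the start of the episode above 0.05 m and angle between the z axis of insert_center and the z axis of jaw_knob, either way round below 0.2 rad and contact force between tube_insert and the fingers above 1 N and contact force between tube_insert and vise below 0.1 N), for 0.1 s.
3. the insert, still held by the fingers and level within 0.2 rad, is lowered to within 12 mm of its rest on the tray's floor (x of insert_center in the frame of parts_tray between -0.04 and 0.04 m and y of insert_center in the frame of parts_tray between -0.06 and 0.06 m and z of insert_center in the frame of parts_tray below 0.04 m and angle between insert_center's own z axis and vertical below 0.2 rad and contact force between tube_insert and the fingers above 1 N), for 0.05 s.
At the end, for the whole second after the job is handed in: The jaw is still open (43 mm or more); the insert lies at rest and released on the tray's floor, within 25 mm (across) and 30 mm (along) of the tray's middle, upright with its holes up (within 0.08 rad), its long side within 0.25 rad of the tray's long side; the tray stands on the bench (value of joint vise_jaw above 0.043 m and x of insert_center in the frame of parts_tray between -0.025 and 0.025 m and y of insert_center in the frame of parts_tray between -0.03 and 0.03 m and z of insert_center in the frame of parts_tray below 0.033 m and angle between insert_center's own z axis and vertical below 0.08 rad and angle between the y axis of insert_center and the y axis of parts_tray, either way round below 0.25 rad and height (world z) of parts_tray below 0.005 m and linear speed of tube_insert below 0.02 m/s); the robot touches nothing.
It fails at once if a bystander (specimen cup, staining jar, tape roll) is moved more than 30 mm (distance of any of specimen_cup, staining_jar, tape_roll from where it was at the start of the episode above 0.03 m).
It fails at once if the insert is dropped or slammed into the tray (contact above 80 N) (contact force between tube_insert and parts_tray above 80 N).
It also fails if it takes over 50 s, if anything falls off the work surface, if the arm or the gripper's body presses on something with over 40 N, if the wrist force passes 120 N, or if a joint passes its speed limit or range.

## Working session

There is one attempt and no reset: what is moved stays moved. The work goes in short steps, Python scripts to look and compute and a tool call to move; the robot and the scene stay as the last step left them, time stands still between calls to the robot, and variables do not carry over. Pictures are saved under pics/ and viewed, about 8 in all and at most 12, crops included, and the job is handed in when it is done.

Besides the shell and the picture viewer there is one more tool, called by a JSON object that holds its "method" and its "body", one argument or row to a line. jog_arm: Moves the arm, as the interface text tells. Its arguments: {"type":"object","properties":{"moves":{"type":"array"},"newtons":{"type":"number"}},"required":["moves"]}

```bash
mkdir -p pics; cat > h.py <<'E'
from station import arm
import numpy as np, cv2
from scipy.spatial.transform import Rotation as R
def shot(n,f):
    c=arm.read_camera(n); np.savez('pics/'+f+'.npz',**c); cv2.imwrite('pics/'+f+'.png',c['frame'][:,:,::-1]); return c
def ray(c,u,v):
    K=np.array(c['intrinsics']);T=np.array(c['world_to_cam'])
    d=T[:3,:3].T@np.linalg.solve(K,[u,v,1]); o=-T[:3,:3].T@T[:3,3]; return o,d/np.linalg.norm(d)
def plane(c,u,v,z):
    o,d=ray(c,u,v); return o+d*(z-o[2])/d[2]
def tri(c1,p1,c2,p2):
    o1,d1=ray(c1,*p1);o2,d2=ray(c2,*p2)
    s=np.linalg.lstsq(np.c_[d1,-d2],o2-o1,rcond=None)[0]
    a=o1+s[0]*d1;b=o2+s[1]*d2; return (a+b)/2,np.linalg.norm(a-b)
def proj(c,p):
    K=np.array(c['intrinsics']);T=np.array(c['world_to_cam']); q=K@(T[:3,:3]@p+T[:3,3]); return q[:2]/q[2]
E
python3 - <<'E'
from h import *
np.set_printoptions(precision=3,suppress=True)
a=shot('scene','s0');b=shot('top','t0')
print(arm.state())
for c in(a,b):
    print(ray(c,256,192),c['intrinsics'][0][0])
E
```

```text
{'time_s': 0.1, 'joint_positions': array([ 1.202,  0.124,  1.652,  0.   ,  1.367, -0.083]), 'dq': array([-0.001, -0.001, -0.002,  0.001, -0.   ,  0.001]), 'tau': array([  0.   , -41.888, -36.109,   0.078,   0.046,  -0.   ]), 'eef_pos': array([0.183, 0.623, 0.214]), 'ee_rot': array([-0.447, -3.109,  0.003]), 'ft_force': array([-0.307, -0.349,  0.045]), 'wrist_torque': array([ 0.006, -0.032,  0.018]), 'grip_width': 0.0949434361912403}
(array([-0.048, -0.617,  0.805]), array([ 0.559,  0.585, -0.588])) 374.95495905960485
(array([0.37 , 0.048, 1.515]), array([ 0.164,  0.015, -0.986])) 476.5235591152146
```

View pics/s0.png

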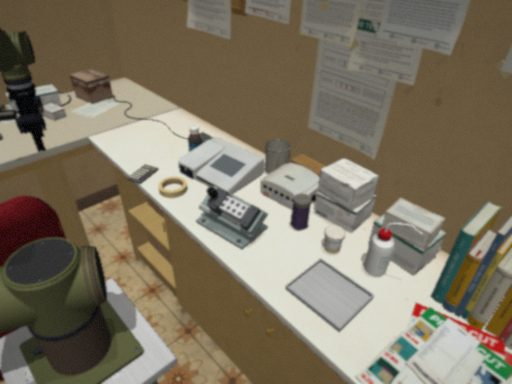

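View pics/t0.png

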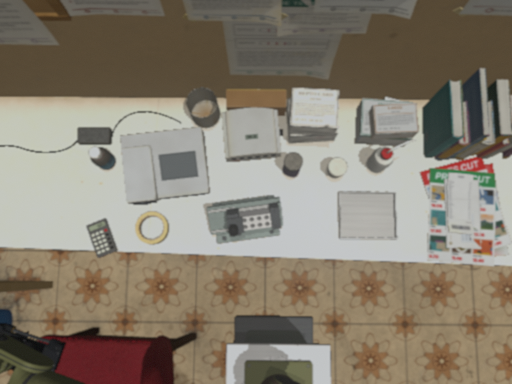

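The scene view shows the vise near (232,215), its knob near (213,195), and the tray near (330,293). In the top view the vise is near (245,219), the knob near (235,220) and the tray near (367,216). The vise has a small yaw. I'll enlarge both crops.

```bash
python3 - <<'E'
from h import *
s=cv2.imread('pics/s0.png');t=cv2.imread('pics/t0.png')
A=cv2.resize(s[175:255,190:280],None,fx=6,fy=6,interpolation=3)
B=cv2.resize(t[185:255,195:295],None,fx=6,fy=6,interpolation=3)
o=np.zeros((480+60,600+0,3),np.uint8)
cv2.imwrite('pics/A.png',A);cv2.imwrite('pics/B.png',B)
# tray corners & 
for n,(x0,y0,x1,y1) in {'s':(280,250,385,335),'t':(330,182,405,248)}.items():
    im=dict(s=s,t=t)[n][y0:y1,x0:x1]
    g=cv2.cvtColor(im,6); print(n,g[0,0],g[g.shape[0]//2,g.shape[1]//2])
    m=(g<205).astype(np.uint8)
    k=max(cv2.findContours(m,0,2)[0],key=cv2.contourArea)
    r=cv2.minAreaRect(k);print(r[0][0]+x0,r[0][1]+y0,r[1:])
    h=cv2.convexHull(k);print((cv2.approxPolyDP(h,6,True)[:,0]+[x0,y0]).tolist())
E
```

```text
s 222 175
329.2049217224121 291.7458953857422 ((77.28887939453125, 53.33384323120117), 38.88449478149414)
[[319, 258], [374, 295], [340, 332], [284, 288]]
t 197 176
367.0 214.5 ((65.0, 74.0), 90.0)
[[404, 182], [404, 247], [330, 247], [330, 182]]
```

View pics/A.png

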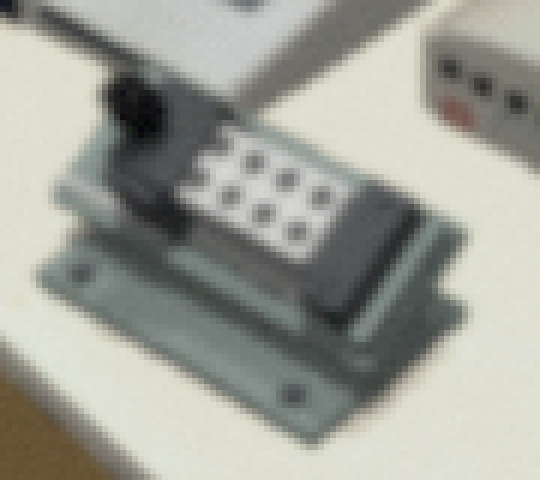

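View pics/B.png

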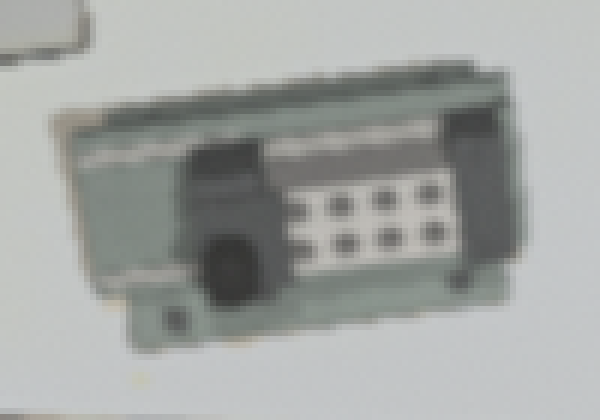

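Crop A shows the hole rows running through (255,162)-(321,196) and (231,195)-(297,231), with the knob near (135,105). In crop B the rows run through (343,205)-(432,193) and (347,243)-(432,232), with the knob at (230,270). Next I triangulate.

```bash
python3 - <<'E'
from h import *
np.set_printoptions(precision=4,suppress=True)
a=dict(np.load('pics/s0.npz'));b=dict(np.load('pics/t0.npz'))
fa=lambda p:(190+(p[0]+.5)/6-.5,175+(p[1]+.5)/6-.5)
fb=lambda p:(195+(p[0]+.5)/6-.5,185+(p[1]+.5)/6-.5)
PA=[(255,162),(288,178),(321,196),(231,195),(264,213),(297,231)]
PB=[(343,205),(387,199),(432,193),(347,243),(390,238),(434,232)]
X=[]
for p,q in zip(PA,PB):
    x,e=tri(a,fa(p),b,fb(q));X.append(x);print(x,e)
X=np.array(X)
yv=-(X[2]-X[0]+X[5]-X[3])/4; xv=(X[:3]-X[3:]).mean(0)
print('hole pitch y',np.linalg.norm(yv),'x',np.linalg.norm(xv),'yaw',np.degrees(np.arctan2(-yv[0],yv[1])),'slope',np.degrees(np.arcsin(xv[2]/np.linalg.norm(xv))),'mean',X.mean(0))
print('knob',tri(a,fa((137,107)),b,fb((230,268))))
# jaw knob dark mask
for c,(x0,y0,x1,y1),n in((a,(200,183,222,202),'s'),(b,(225,220,242,238),'t')):
    g=c['frame'][y0:y1,x0:x1].mean(2);m=cv2.inRange(g,0,52)
    M=cv2.moments(m,True);print(n,M['m00'],x0+M['m10']/M['m00'],y0+M['m01']/M['m00'])
# tray
for n,c,pts in(('s',a,[[319,258],[374,295],[340,332],[284,288]]),):
    for p in pts: print(plane(c,*p,0.012))
    print()
f=b['frame'][182:248,325:405]; print(f[33,::4].mean(1).astype(int),f[::4,42].mean(1).astype(int))
E
```

```text
[0.521  0.0817 0.1155] 0.0016818895548779073
[0.5241 0.06   0.1162] 0.0015054821247922066
[0.527  0.0381 0.1162] 0.002049464774802975
[0.5033 0.0797 0.1048] 0.0016230101041574687
[0.5063 0.0582 0.1044] 0.0008876862884758653
[0.5093 0.0366 0.1044] 0.0011448740543925362
hole pitch y 0.02188355858708957 x 0.02116587278787287 yaw 7.949035029861252 slope 32.704665180462555 mean [0.5152 0.059  0.1102]
knob (array([0.4882, 0.135 , 0.1365]), np.float64(0.00048447511860831734))
s 87.0 212.79310344827587 193.7816091954023Traceback (most recent call last):
  File "<stdin>", line 18, in <module>
ZeroDivisionError: float division by zero
```

```bash
python3 - <<'E'
from h import *
np.set_printoptions(precision=4,suppress=True)
a=dict(np.load('pics/s0.npz'));b=dict(np.load('pics/t0.npz'))
for c,(x0,y0,x1,y1),n in((a,(280,252,380,335),'s'),(b,(332,186,402,246),'t')):
    g=cv2.cvtColor(c['frame'][y0:y1,x0:x1],cv2.COLOR_RGB2GRAY)
    t,m=cv2.threshold(g,0,255,cv2.THRESH_BINARY_INV+cv2.THRESH_OTSU)
    k=max(cv2.findContours(m,0,2)[0],key=cv2.contourArea);h=cv2.convexHull(k)
    q=cv2.approxPolyDP(h,5,True)[:,0]+[x0,y0]; print(n,t,cv2.contourArea(h),q.tolist())
    W=np.array([plane(c,*p,.016) for p in q]);print(W,W.mean(0)[:2])
    r=cv2.minAreaRect(np.array([plane(c,*(p[0]+[x0,y0]),.016)[:2] for p in h],np.float32)*1000);print(r)
T=R.from_rotvec(arm.state()['ee_rot']).as_matrix();print(T)
yd=np.array([-np.sin(np.radians(8)),np.cos(np.radians(8)),0])
tgt=np.array([.4876,.135,.215]);print('shift50',T.T@(tgt-arm.state()['eef_pos'])/.05,'turn5',np.degrees(np.arctan2(-(T[:,0]@yd),T[:,1]@yd))/5)
E
```

```text
s 187.0 3415.0 [[320, 258], [373, 295], [339, 332], [285, 289]]
[[ 0.6188 -0.1926  0.016 ]
 [ 0.618  -0.3713  0.016 ]
 [ 0.463  -0.3774  0.016 ]
 [ 0.4614 -0.202   0.016 ]] [ 0.5403 -0.2858]
((541.1979370117188, -284.8868103027344), (161.82757568359375, 184.4297332763672), 0.25150227546691895)
t 182.0 2847.5 [[395, 192], [396, 239], [338, 238], [338, 191]]
[[ 0.6218 -0.3719  0.016 ]
 [ 0.4723 -0.3697  0.016 ]
 [ 0.474  -0.1879  0.016 ]
 [ 0.6236 -0.1904  0.016 ]] [ 0.5479 -0.28  ]
((549.5321655273438, -279.20379638671875), (155.9158935546875, 187.52786254882812), 0.4663255512714386)
[[-0.9594  0.2819 -0.0007]
 [ 0.2819  0.9594 -0.0017]
 [ 0.0002 -0.0019 -1.    ]]
shift50 [-8.5957 -7.6488 -0.0168] turn5 -4.874903987161074
```

{"method": "jog_arm", "body": {
  "moves": [
    [[95,-1.2,-1.1,0,-1],[95,-2.1,-1.9,0,-2],[95,-3,-2.7,0,-3],[95,-3.8,-3.4,0,-4],[95,-4.4,-3.9,0,-4.87]]
  ],
  "newtons": 10
}}

```text
time_s: 0.72
eef_pos: [0.34, 0.3722, 0.2142]
ee_rot: [0.221, -3.134, 0.001]
ft_force: [1.4, 0.6, 0.2]
grip_width: 0.0952
```

```bash
cat >> h.py <<'E'
np.set_printoptions(precision=4,suppress=True)
YB=np.array([-np.sin(np.radians(8)),np.cos(np.radians(8)),0]); XH=np.array([YB[1],-YB[0],0])
def go(tgt,yd=YB):
    s=arm.state();T=R.from_rotvec(s['ee_rot']).as_matrix()
    print('t',s['time_s'],'tcp',s['eef_pos'],'F',s['ft_force'],'w',s['grip_width'],'z',T[:,2])
    print('shift',T.T@(np.array(tgt)-s['eef_pos'])/.05,'turn',np.degrees(np.arctan2(-(T[:,0]@yd),T[:,1]@yd))/5)
E
python3 -c "
from h import *
go([.4876,.135,.20])"
```

```text
t 0.725 tcp [0.34   0.3722 0.2142] F [1.4197 0.5519 0.2314] w 0.09520350128563343 z [-0.0002 -0.0005 -1.    ]
shift [-2.2568 -5.1114  0.286 ] turn 0.011617722298139614
```

{"method": "jog_arm", "body": {
  "moves": [
    [[95,-0.5,-1.1,0,0],[95,-1,-2.2,0,0],[95,-1.5,-3.3,0,0],[95,-2,-4.4,0.1,0],[95,-2.25,-5.1,0.3,0]]
  ]
}}

```text
time_s: 1.35
eef_pos: [0.4873, 0.1353, 0.1997]
ee_rot: [-0.215, 3.133, -0.0]
ft_force: [0.1, 0.0, 0.4]
grip_width: 0.095
```

```bash
python3 - <<'E'
from h import *
go([.4876,.135,.124])
a=shot('scene','s1');b=shot('top','t1')
A=cv2.resize(a['frame'][165:255,180:270],None,fx=4,fy=4,interpolation=3)
B=cv2.resize(b['frame'][175:265,195:285],None,fx=4,fy=4,interpolation=3)
cv2.imwrite('pics/C.png',np.hstack([A,B])[:,:,::-1])
E
```

```text
t 1.35 tcp [0.4873 0.1353 0.1997] F [0.1413 0.0009 0.4023] w 0.09496186465665757 z [ 0.0009 -0.     -1.    ]
shift [-0.0039 -0.0059  1.5136] turn -0.029813646833377637
```

View pics/C.png

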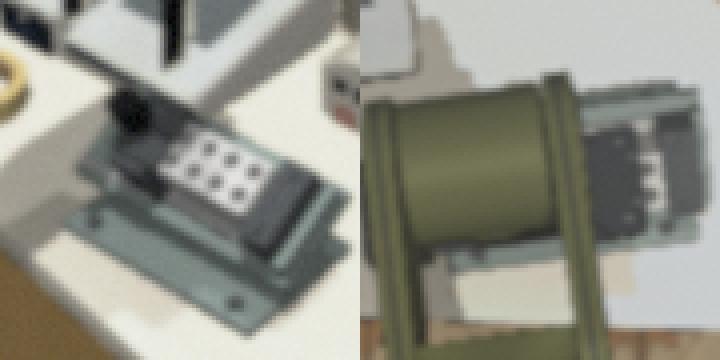

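The scene crop shows the open fingers straddling the knob, which is at (130,108). The top view is blocked by the arm. I'll narrow the fingers, descend and grip the knob.

{"method": "jog_arm", "body": {
  "moves": [
    [[55,0,0,0.5,0],[55,0,0,1.0,0],[55,0,0,1.35,0],[55,0,0,1.5,0],[55,0,0,1.5,0]]
  ]
}}

```text
time_s: 2.08
eef_pos: [0.4859, 0.1379, 0.1245]
ee_rot: [0.219, -3.133, -0.0]
ft_force: [0.5, 0.1, 0.8]
grip_width: 0.056
```

{"method": "jog_arm", "body": {
  "moves": [
    [[20,0,0,0,0],[20,0,0,0,0],[20,0,0,0,0],[20,0,0,0,0],[20,0,0,0,0]]
  ]
}}

```text
time_s: 2.7
eef_pos: [0.4866, 0.1371, 0.1253]
ee_rot: [-0.218, 3.133, -0.002]
ft_force: [0.7, -4.9, 2.6]
grip_width: 0.0274
```

{"method": "jog_arm", "body": {
  "moves": [
    [[20,0,0.25,0,0],[20,0,0.5,0,0],[20,0,0.75,0,0],[20,0,0.92,0,0],[20,0,0.92,0,0]]
  ]
}}

```text
time_s: 3.32
eef_pos: [0.4798, 0.1837, 0.1253]
ee_rot: [-0.219, 3.134, 0.001]
ft_force: [-1.3, -1.7, 4.9]
grip_width: 0.0275
```

{"method": "jog_arm", "body": {
  "moves": [
    [[20,0,0.02,0,0],[20,0,0.04,0,0],[20,0,0.06,0,0],[20,0,0.08,0,0],[20,0,0.08,0,0]]
  ]
}}

```text
time_s: 3.95
eef_pos: [0.4798, 0.1841, 0.1252]
ee_rot: [-0.219, 3.134, -0.01]
ft_force: [-1.1, -12.5, 6.8]
grip_width: 0.0277
```

The jaw is against its stop: the force rises and it no longer moves. I'll release, rise and look.

{"method": "jog_arm", "body": {
  "moves": [
    [[20,0,-0.07,0,0],[55,0,-0.07,0,0],[55,0,-0.07,0,0],[55,0,-0.07,-0.6,0],[95,0,-0.07,-1.5,0]]
  ]
}}

```text
time_s: 4.58
eef_pos: [0.4782, 0.1835, 0.198]
ee_rot: [0.218, -3.129, 0.001]
ft_force: [0.6, 0.5, 0.4]
grip_width: 0.0599
```

```bash
python3 - <<'E'
from h import *
go([.4876,.4,.22])
a=shot('scene','s2');b=shot('top','t2')
A=cv2.resize(a['frame'][170:250,190:280],None,fx=4,fy=4,interpolation=3)
B=cv2.resize(b['frame'][185:265,195:295],None,fx=4,fy=4,interpolation=3)
cv2.imwrite('pics/D.png',np.hstack([A,B])[:,:,::-1])
E
```

```text
t 4.575 tcp [0.4782 0.1835 0.198 ] F [0.5564 0.4859 0.421 ] w 0.0598532385146626 z [-0.0049 -0.0009 -1.    ]
shift [-0.7863  4.2616 -0.4452] turn -0.0024828171487829335
```

View pics/D.png

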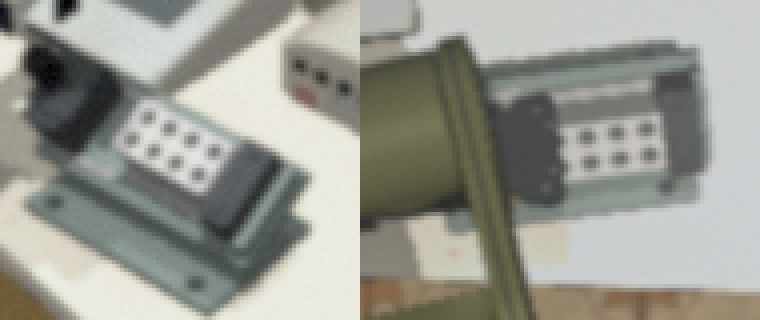

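The crop shows the jaw open and clear of the insert. All eight holes are visible in the scene view, from (149,118) to (198,174), and columns 2–4 in the top view. I'll measure again.

```bash
python3 - <<'E'
from h import *
a=dict(np.load('pics/s2.npz'));b=dict(np.load('pics/t2.npz'))
fa=lambda p:(190+(p[0]+.5)/4-.5,170+(p[1]+.5)/4-.5)
fb=lambda p:(195+(p[0]-360+.5)/4-.5,185+(p[1]+.5)/4-.5)
def cen(c,p):
    g=255-cv2.cvtColor(c['frame'],cv2.COLOR_RGB2GRAY).astype(float);u,v=np.round(p).astype(int)
    w=g[v-2:v+3,u-2:u+3];w=np.clip(w-np.percentile(w,40),0,None);yy,xx=np.mgrid[-2:3,-2:3]
    return u+(w*xx).sum()/w.sum(),v+(w*yy).sum()/w.sum()
PA=[(170,128),(191,139),(214,151),(154,151),(175,163),(198,174)]
PB=[(586,136),(616,133),(648,129),(590,162),(619,159),(653,156)]
X=[]
for p,q in zip(PA,PB):
    p,q=cen(a,fa(p)),cen(b,fb(q))
    x,e=tri(a,p,b,q);X.append(x);print(p,q,x,e)
X=np.array(X);yv=-(X[2]-X[0]+X[5]-X[3])/4;xv=(X[:3]-X[3:]).mean(0)
print(np.linalg.norm(yv),np.linalg.norm(xv),np.degrees(np.arctan2(-yv[0],yv[1])),np.degrees(np.arcsin(xv[2]/np.linalg.norm(xv))),'top centre',X.mean(0)+yv/2)
tc=X.mean(0)+yv/2
tc=(tc+[.5137,.0699,.1102])/2;print(tc)
go(tc-.005*XH+[0,0,.03])
E
```

```text
(np.float64(231.9037037037037), np.float64(201.61712962962963)) (np.float64(251.31741573033707), np.float64(218.77865168539327)) [0.5211 0.0829 0.1146] 0.001409417550596108
(np.float64(237.4043165467626), np.float64(204.4810551558753)) (np.float64(258.66831683168317), np.float64(217.77673267326733)) [0.5243 0.0612 0.1145] 0.0013254851903368862
(np.float64(243.23227513227513), np.float64(207.55608465608466)) (np.float64(266.23247422680413), np.float64(216.76752577319587)) [0.5276 0.0388 0.1142] 0.0010579162684880097
(np.float64(227.87692307692308), np.float64(207.35076923076923)) (np.float64(252.23460410557186), np.float64(225.20527859237538)) [0.503  0.0803 0.1036] 0.0017235648335709273
(np.float64(233.414463840399), np.float64(210.32468827930174)) (np.float64(259.544794188862), np.float64(224.2227602905569)) [0.5062 0.0585 0.1033] 0.0014695417716792752
(np.float64(239.16358839050133), np.float64(213.2532981530343)) (np.float64(267.1002197802198), np.float64(223.309010989011)) [0.5092 0.036  0.1041] 0.0011576773965307886
0.022307324151919265 0.021282101009123377 8.177787923252113 30.329539523603934 top centre [0.5136 0.0707 0.109 ]
[0.5137 0.0703 0.1096]
t 4.675 tcp [0.4826 0.1847 0.2052] F [0.9823 0.8165 0.1615] w 0.06768387999109968 z [ 0.0092  0.0028 -1.    ]
shift [-0.1855 -2.3551  1.3099] turn -0.0013573424732859394
```

{"method": "jog_arm", "body": {
  "moves": [
    [[95,-0.1,-1.1,0,0],[95,-0.18,-2.0,0,0],[95,-0.18,-2.36,0.4,0],[95,-0.18,-2.36,0.7,0],[95,-0.18,-2.36,0.7,0]]
  ]
}}

```text
time_s: 5.3
eef_pos: [0.503, 0.0689, 0.1615]
ee_rot: [0.219, -3.128, -0.001]
ft_force: [-0.8, -0.6, -0.2]
grip_width: 0.0951
```

```bash
python3 - <<'E'
from h import *
go(np.array([.5137,.0703,.111])-.005*XH)
E
```

```text
t 5.3 tcp [0.503  0.0689 0.1615] F [-0.8468 -0.583  -0.2059] w 0.0950526217538631 z [-0.0056  0.0005 -1.    ]
shift [-0.1215 -0.004   1.0085] turn 0.003288108711528356
```

{"method": "jog_arm", "body": {
  "moves": [
    [[95,-0.11,0,0.5,0],[95,-0.11,0,0.8,0],[95,-0.11,0,0.95,0],[95,-0.11,0,1.0,0],[95,-0.11,0,1.0,0]]
  ]
}}

```text
time_s: 5.92
eef_pos: [0.5107, 0.0689, 0.1151]
ee_rot: [-0.219, 3.133, -0.0]
ft_force: [-0.1, -0.0, -0.2]
grip_width: 0.0949
```

```bash
python3 - <<'E'
from h import *
go(np.array([.5137,.0703,.107])-.005*XH)
E
```

```text
t 5.925 tcp [0.5107 0.0689 0.1151] F [-0.0516 -0.0456 -0.1507] w 0.09494599497735906 z [ 0.0007  0.     -1.    ]
shift [0.0367 0.0196 0.1628] turn -0.003494696087609504
```

{"method": "jog_arm", "body": {
  "moves": [
    [[95,0.04,0.02,0.05,0],[95,0.04,0.02,0.1,0],[95,0.04,0.02,0.14,0],[95,0.04,0.02,0.16,0],[95,0.04,0.02,0.16,0]]
  ]
}}

```text
time_s: 6.55
eef_pos: [0.5083, 0.0695, 0.1066]
ee_rot: [0.218, -3.134, -0.0]
ft_force: [-0.4, -0.1, 0.1]
grip_width: 0.0948
```

{"method": "jog_arm", "body": {
  "moves": [
    [[80,0,0,0,0],[80,0,0,0,0],[80,0,0,0,0]]
  ],
  "newtons": 12
}}

```text
time_s: 6.92
eef_pos: [0.5081, 0.0699, 0.1066]
ee_rot: [0.218, -3.134, -0.001]
ft_force: [-0.9, 2.5, -0.3]
grip_width: 0.0892
```

Gripped at 90 mm on the protruding top edges. I'll slide the insert along +y so the deeper grip fits.

{"method": "jog_arm", "body": {
  "moves": [
    [[80,0,0.08,0,0],[80,0,0.17,0,0],[80,0,0.26,0,0],[80,0,0.36,0,0],[80,0,0.36,0,0]]
  ]
}}

```text
time_s: 7.55
eef_pos: [0.5055, 0.088, 0.1066]
ee_rot: [0.219, -3.133, -0.001]
ft_force: [-1.4, -0.8, 0.7]
grip_width: 0.0897
```

{"method": "jog_arm", "body": {
  "moves": [
    [[95,0,0,0,0],[95,0,0,0,0],[95,0,0,-0.1,0],[95,0,0,-0.1,0]]
  ]
}}

```text
time_s: 8.05
eef_pos: [0.5065, 0.0874, 0.1125]
ee_rot: [-0.218, 3.132, 0.0]
ft_force: [0.3, -0.3, 1.0]
grip_width: 0.0949
```

```bash
python3 - <<'E'
from h import *
go(np.array([.5137,.0703,.107])+.018*YB)
a=shot('scene','s3');b=shot('top','t3')
A=cv2.resize(a['frame'][170:250,190:280],None,fx=6,fy=6,interpolation=3)
cv2.imwrite('pics/E.png',A[:,:,::-1])
E
```

```text
t 8.05 tcp [0.5065 0.0874 0.1125] F [ 0.2872 -0.3209  1.0057] w 0.09488179515128313 z [ 0.0016  0.0003 -1.    ]
shift [-0.0956  0.0013  0.1096] turn -0.006356555608538965
```

View pics/E.png

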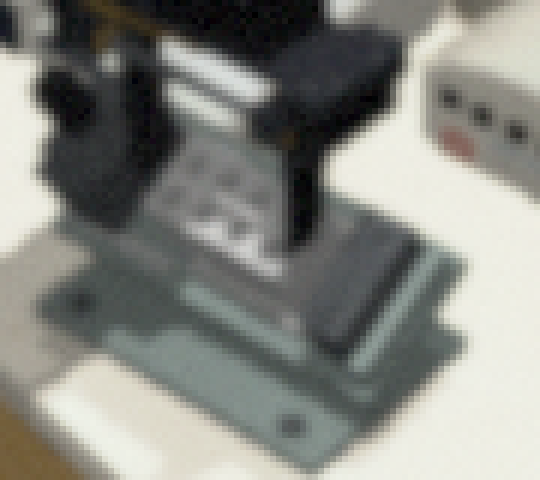

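The crop shows the insert slid towards +y, with its end face exposed beside the fixed jaw near (300,300). I'll go deeper now, above the insert's centre of mass.

```bash
python3 - <<'E'
from h import *
go(np.array([.5112,.0881,.088])+.0125*XH+.0005*YB)
E
```

```text
t 8.15 tcp [0.5061 0.0873 0.112 ] F [-0.2696  0.3528  0.0272] w 0.09521877190504771 z [ 0.0007  0.0001 -1.    ]
shift [-0.3532  0.0109  0.48  ] turn -0.00583251964774485
```

{"method": "jog_arm", "body": {
  "moves": [
    [[95,-0.15,0.01,0,0],[95,-0.3,0.01,0,0],[95,-0.35,0.01,0.1,0],[95,-0.35,0.01,0.2,0],[95,-0.35,0.01,0.25,0]]
  ]
}}

```text
time_s: 8.78
eef_pos: [0.5225, 0.0902, 0.0982]
ee_rot: [0.218, -3.133, 0.0]
ft_force: [-0.3, 0.6, -0.4]
grip_width: 0.0951
```

```bash
python3 - <<'E'
from h import *
go(np.array([.5112,.0881,.088])+.0125*XH+.0005*YB)
E
```

```text
t 8.775 tcp [0.5225 0.0902 0.0982] F [-0.2565  0.5503 -0.382 ] w 0.09508609943441702 z [-0.0014 -0.0001 -1.    ]
shift [-0.0198 -0.0001  0.2047] turn -0.005220601362420911
```

{"method": "jog_arm", "body": {
  "moves": [
    [[95,-0.02,0,0.07,0],[95,-0.02,0,0.13,0],[95,-0.02,0,0.18,0],[95,-0.02,0,0.2,0],[95,-0.02,0,0.2,0]]
  ]
}}

```text
time_s: 9.4
eef_pos: [0.5241, 0.0904, 0.0892]
ee_rot: [-0.219, 3.134, 0.0]
ft_force: [-0.2, -0.3, -0.7]
grip_width: 0.095
```

{"method": "jog_arm", "body": {
  "moves": [
    [[80,0,0,0,0],[80,0,0,0,0],[80,0,0,0,0],[80,0,0,0,0]]
  ],
  "newtons": 35
}}

```text
time_s: 9.9
eef_pos: [0.5242, 0.0905, 0.0893]
ee_rot: [-0.218, 3.134, 0.0]
ft_force: [0.2, 1.3, 0.7]
grip_width: 0.0902
```

```bash
python3 - <<'E'
from h import *
ZB=-.5*XH+np.array([0,0,.866])
s=arm.state();go(s['eef_pos']+.08*ZB)
E
```

```text
t 9.9 tcp [0.5242 0.0905 0.0893] F [0.1729 1.2588 0.7135] w 0.09024595443816635 z [ 0.0002  0.0002 -1.    ]
shift [ 0.7997 -0.0001 -1.3858] turn -0.004748415769863075
```

{"method": "jog_arm", "body": {
  "moves": [
    [[80,0.08,0,-0.14,0],[80,0.16,0,-0.28,0],[80,0.24,0,-0.42,0],[80,0.32,0,-0.56,0],[80,0.4,0,-0.7,0]]
  ]
}}

```text
time_s: 10.52
eef_pos: [0.5038, 0.0875, 0.1246]
ee_rot: [0.218, -3.134, 0.0]
ft_force: [-0.4, 0.2, -3.7]
grip_width: 0.0899
```

{"method": "jog_arm", "body": {
  "moves": [
    [[80,0.12,0,-0.21,0],[80,0.24,0,-0.42,0],[80,0.36,0,-0.63,0],[80,0.4,0,-0.7,0],[80,0.4,0,-0.7,0]]
  ]
}}

```text
time_s: 11.15
eef_pos: [0.4845, 0.0848, 0.1596]
ee_rot: [-0.218, 3.133, -0.0]
ft_force: [-0.7, -0.8, -4.3]
grip_width: 0.0899
```

```bash
python3 - <<'E'
from h import *
go([.53,-.281,.2],np.array([0,1,0]))
a=shot('scene','s4')
A=cv2.resize(a['frame'][130:250,180:300],None,fx=4,fy=4,interpolation=3)
cv2.imwrite('pics/F.png',A[:,:,::-1])
E
```

```text
t 11.15 tcp [0.4845 0.0848 0.1596] F [-0.6657 -0.7831 -4.3141] w 0.08986464519454711 z [ 0.0009  0.0001 -1.    ]
shift [ 0.1144 -7.3722 -0.8086] turn 1.5953888833422052
```

View pics/F.png

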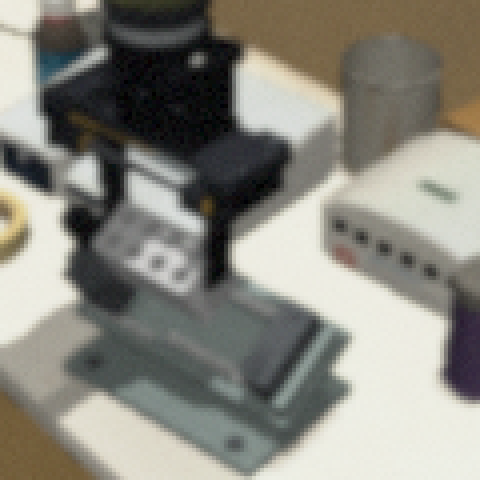

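The scene crop shows the insert held clear above the vise, still tilted with the bed, its holes near (150,250). The wrist carries its weight, 4.3 N. I'll carry it to the tray and turn it to the tray's axis.

{"method": "jog_arm", "body": {
  "moves": [
    [[80,0.05,-0.2,-0.4,0],[80,0.1,-1.0,-0.8,0.3],[80,0.1,-2.0,-0.8,0.8],[80,0.1,-3.0,-0.8,1.2],[80,0.1,-4.0,-0.8,1.6]]
  ]
}}

```text
time_s: 11.82
eef_pos: [0.5072, -0.1154, 0.1986]
ee_rot: [-0.002, -3.141, -0.001]
ft_force: [0.6, 0.2, -2.9]
grip_width: 0.0896
```

```bash
python3 - <<'E'
from h import *
go([.5305,-.281,.15],np.array([0,1,0]))
E
```

```text
t 11.825 tcp [ 0.5072 -0.1154  0.1986] F [ 0.6213  0.1702 -2.931 ] w 0.08960997661461258 z [-0.0005  0.0003 -1.    ]
shift [-0.4708 -3.3112  0.9711] turn -0.016758366684215785
```

{"method": "jog_arm", "body": {
  "moves": [
    [[80,-0.1,-0.9,0,0],[80,-0.25,-1.8,0,0],[80,-0.4,-2.7,0.3,0],[80,-0.47,-3.2,0.7,0],[80,-0.47,-3.3,1.0,0]]
  ]
}}

```text
time_s: 12.45
eef_pos: [0.5302, -0.2801, 0.1471]
ee_rot: [-0.004, -3.14, -0.002]
ft_force: [0.3, 0.3, -3.8]
grip_width: 0.0894
```

```bash
python3 - <<'E'
from h import *
go([.5305,-.281,.05],np.array([0,1,0]))
a=shot('scene','s5');b=shot('top','t5')
A=cv2.resize(a['frame'][220:340,275:395],None,fx=4,fy=4,interpolation=3)
cv2.imwrite('pics/G.png',A[:,:,::-1])
E
```

```text
t 12.45 tcp [ 0.5302 -0.2801  0.1471] F [ 0.3466  0.3028 -3.8128] w 0.08939948516279782 z [-0.002   0.0013 -1.    ]
shift [-0.0105 -0.0211  1.9426] turn -0.028310062147647287
```

View pics/G.png

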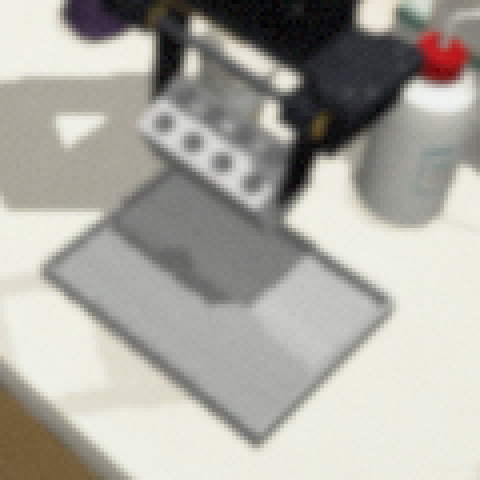

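The crop shows the insert above the tray, still held and tilted, with its front hole row from (163,122) to (255,183). I'll lower it until the low edge is about 8 mm above the floor.

{"method": "jog_arm", "body": {
  "moves": [
    [[80,0,0,0.6,0],[80,0,0,1.2,0],[80,0,0,1.7,0],[80,0,0,1.95,0],[80,0,0,2.0,0]]
  ]
}}

```text
time_s: 13.18
eef_pos: [0.5307, -0.2782, 0.049]
ee_rot: [0.001, -3.141, -0.001]
ft_force: [-0.4, -0.3, -2.6]
grip_width: 0.0901
```

```bash
python3 - <<'E'
from h import *
go([.5305,-.281,.036],np.array([0,1,0]))
E
```

```text
t 13.175 tcp [ 0.5307 -0.2782  0.049 ] F [-0.3819 -0.2704 -2.5936] w 0.09007342758993413 z [-0.0006  0.0005 -1.    ]
shift [ 0.0032 -0.0571  0.2592] turn 0.004943236687039158
```

{"method": "jog_arm", "body": {
  "moves": [
    [[80,0,-0.05,0.06,0],[80,0,-0.05,0.12,0],[80,0,-0.05,0.16,0],[80,0,-0.05,0.2,0],[80,0,-0.05,0.22,0]]
  ],
  "newtons": 15
}}

```text
time_s: 13.8
eef_pos: [0.5306, -0.2814, 0.0381]
ee_rot: [-0.001, -3.141, -0.0]
ft_force: [-1.1, -0.2, -3.1]
grip_width: 0.0898
```

{"method": "jog_arm", "body": {
  "moves": [
    [[80,0,0,0.02,0],[80,0,0,0.04,0],[80,0,0,0.06,0],[80,0,0,0.06,0]]
  ]
}}

```text
time_s: 14.3
eef_pos: [0.5316, -0.2815, 0.037]
ee_rot: [0.001, 3.14, -0.0]
ft_force: [-0.3, 3.3, 7.1]
grip_width: 0.0895
```

Contact came at z = 0.037, as predicted. I'll roll the insert level about its low edge, along the arc (+x and down), with a light grip.

{"method": "jog_arm", "body": {
  "moves": [
    [[80,-0.04,0,0,0],[80,-0.08,0,0.0,0],[80,-0.12,0,0.01,0],[80,-0.16,0,0.02,0],[80,-0.16,0,0.02,0]]
  ]
}}

```text
time_s: 14.92
eef_pos: [0.5394, -0.2814, 0.0349]
ee_rot: [0.001, 3.141, -0.0]
ft_force: [-1.9, 3.1, 5.2]
grip_width: 0.0901
```

```bash
python3 - <<'E'
from h import *
go([.5535,-.281,.027],np.array([0,1,0]))
a=shot('scene','s6')
A=cv2.resize(a['frame'][220:340,275:395],None,fx=4,fy=4,interpolation=3)
cv2.imwrite('pics/H.png',A[:,:,::-1])
E
```

```text
t 14.925 tcp [ 0.5394 -0.2814  0.0349] F [-1.9025  3.0609  5.2234] w 0.09010709510295807 z [ 0.0011 -0.     -1.    ]
shift [-0.2822  0.0087  0.1584] turn -0.003984702798322198
```

View pics/H.png

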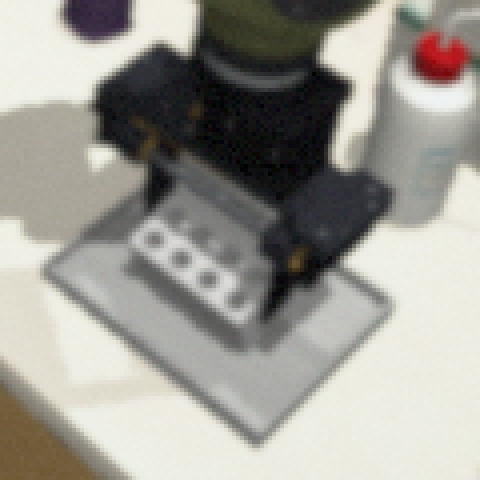

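The crop shows the insert's low edge on the tray floor with the tilt reduced. The tray's corners are unchanged at (45,270), (258,443) and (392,305). Continuing.

{"method": "jog_arm", "body": {
  "moves": [
    [[80,-0.05,0,0.02,0],[80,-0.1,0,0.04,0],[80,-0.15,0,0.06,0],[80,-0.19,0,0.08,0],[80,-0.19,0,0.08,0]]
  ]
}}

```text
time_s: 15.6
eef_pos: [0.549, -0.2814, 0.0305]
ee_rot: [0.001, 3.14, -0.0]
ft_force: [0.6, 3.9, 4.7]
grip_width: 0.0897
```

{"method": "jog_arm", "body": {
  "moves": [
    [[80,-0.03,0,0.02,0],[80,-0.06,0,0.04,0],[80,-0.09,0,0.06,0],[80,-0.1,0,0.08,0],[80,-0.1,0,0.08,0]]
  ]
}}

```text
time_s: 16.23
eef_pos: [0.5542, -0.2815, 0.0267]
ee_rot: [0.001, 3.139, -0.0]
ft_force: [0.6, 3.7, 4.9]
grip_width: 0.09
```

```bash
python3 - <<'E'
from h import *
go([.5535,-.281,.027],np.array([0,1,0]))
a=shot('scene','s7')
A=cv2.resize(a['frame'][220:340,275:395],None,fx=4,fy=4,interpolation=3)
cv2.imwrite('pics/I.png',A[:,:,::-1])
E
```

```text
t 16.225 tcp [ 0.5542 -0.2815  0.0267] F [0.5786 3.6838 4.939 ] w 0.08999840132343456 z [ 0.0023 -0.0002 -1.    ]
shift [ 0.0146  0.0092 -0.0052] turn -0.008817379038854779
```

View pics/I.png

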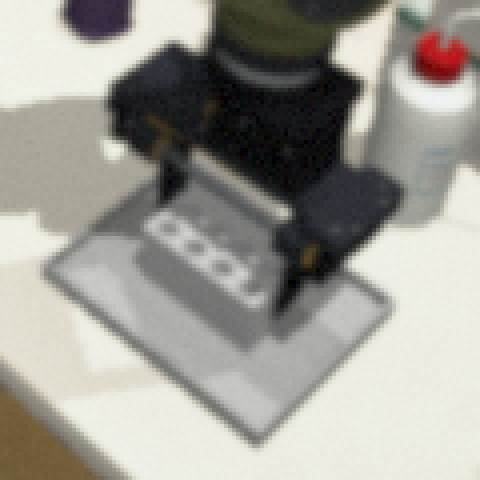

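The insert looks nearly level in the crop, its front top edge running from (145,222) to (262,300), and the tray has not moved. I'll press slightly until the force shows it sitting flat.

{"method": "jog_arm", "body": {
  "moves": [
    [[80,-0.02,0,0.02,0],[80,-0.02,0,0.04,0],[80,-0.02,0,0.06,0],[80,-0.02,0,0.06,0]]
  ]
}}

```text
time_s: 16.77
eef_pos: [0.5564, -0.2815, 0.0246]
ee_rot: [0.002, 3.137, -0.001]
ft_force: [2.9, 5.1, 6.0]
grip_width: 0.0901
```

{"method": "jog_arm", "body": {
  "moves": [
    [[80,0,0,0.02,0],[80,0,0,0.04,0],[80,0,0,0.06,0],[80,0,0,0.06,0]]
  ]
}}

```text
time_s: 17.27
eef_pos: [0.5573, -0.2815, 0.0233]
ee_rot: [0.002, 3.135, -0.001]
ft_force: [1.6, 7.1, 12.6]
grip_width: 0.0894
```

The force climbs from 5 N to 12.6 N with almost no further travel, so the insert is flat. I'll relieve, release and rise straight up.

{"method": "jog_arm", "body": {
  "moves": [
    [[80,0,0,-0.04,0],[80,0,0,-0.04,0],[95,0,0,-0.04,0],[95,0,0,-0.04,0],[95,0,0,-0.04,0]]
  ]
}}

```text
time_s: 17.9
eef_pos: [0.5533, -0.2814, 0.0211]
ee_rot: [-0.001, -3.14, -0.001]
ft_force: [0.3, 1.2, 0.3]
grip_width: 0.095
```

```bash
python3 - <<'E'
from h import *
go([.5535,-.281,.15],np.array([0,1,0]))
E
```

```text
t 17.9 tcp [ 0.5533 -0.2814  0.0211] F [0.2914 1.2294 0.3415] w 0.09502776275302681 z [-0.0018  0.0005 -1.    ]
shift [ 0.0001  0.009  -2.5771] turn -0.006073235547832316
```

{"method": "jog_arm", "body": {
  "moves": [
    [[95,0,0.02,0,0],[95,0,0.02,-0.2,0],[95,0,0.02,-0.6,0],[95,0,0.02,-1.2,0],[95,0,0.02,-2.0,0]]
  ]
}}

```text
time_s: 18.52
eef_pos: [0.554, -0.2803, 0.124]
ee_rot: [-0.001, -3.141, 0.0]
ft_force: [-0.0, -0.1, -0.3]
grip_width: 0.0952
```

{"method": "jog_arm", "body": {
  "moves": [
    [[95,0.4,1.0,-1,0],[95,1,2.0,-1.5,0],[95,2,3,-2,0],[95,3,4,-2,0],[95,4,4,-2,0]]
  ]
}}

```text
time_s: 19.15
eef_pos: [0.3652, -0.0825, 0.2244]
ee_rot: [-0.004, 3.138, -0.002]
ft_force: [-0.8, 0.3, 1.3]
grip_width: 0.095
```

```bash
python3 - <<'E'
from h import *
go([.5535,-.281,.15],np.array([0,1,0]))
a=shot('scene','s8');b=shot('top','t8')
A=cv2.resize(a['frame'][235:335,280:380],None,fx=4,fy=4,interpolation=3)
B=cv2.resize(b['frame'][175:275,315:415],None,fx=4,fy=4,interpolation=3)
cv2.imwrite('pics/J.png',np.hstack([A,B])[:,:,::-1])
E
```

```text
t 19.15 tcp [ 0.3652 -0.0825  0.2244] F [-0.7649  0.2555  1.2784] w 0.0949878736051737 z [ 0.0038 -0.0013 -1.    ]
shift [-3.7512 -3.9767  1.5069] turn 0.025952661544318578
```

View pics/J.png

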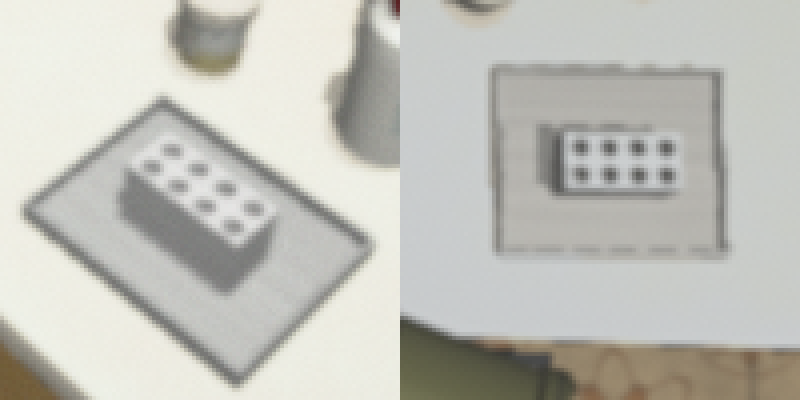

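Both views show the insert flat in the tray, holes up and aligned, with the hole centre at (624,161) and tray corners at (495,68), (720,72), (725,248) and (498,250). Last I check the numbers, the jaw and the bystanders.

```bash
python3 - <<'E'
from h import *
a=dict(np.load('pics/s8.npz'));b=dict(np.load('pics/t8.npz'));a0=dict(np.load('pics/s0.npz'));a2=dict(np.load('pics/s2.npz'));b0=dict(np.load('pics/t0.npz'))
fb=lambda x,y:(315+(x-400+.5)/4-.5,175+(y+.5)/4-.5); fa=lambda x,y:(280+(x+.5)/4-.5,235+(y+.5)/4-.5)
tr=np.mean([plane(b,*fb(*p),.016) for p in((495,68),(720,72),(725,248),(498,250))],0)
for A,B in(((173,149),(581,148)),((257,208),(667,148)),((151,166),(581,175)),((233,227),(667,175))): print(tri(a,fa(*A),b,fb(*B)))
c=plane(b,*fb(624,161.5),.053);print('tray',tr,'insert',c,c-tr)
d=lambda p,q,r:np.abs(p['frame'][r[1]:r[3],r[0]:r[2]].astype(int)-q['frame'][r[1]:r[3],r[0]:r[2]]).mean()
print('jaw/knob region vs open, vs start',d(a,a2,(195,178,222,205)),d(a,a0,(195,178,222,205)))
for n,r in(('jar',(275,148,308,180)),('cup',(324,154,352,182)),('tape',(132,207,172,247)),('tray',(330,184,345,246))): print(n,d(b,b0,r))
print(arm.state()['ft_force'],arm.state()['dq'])
E
```

```text
(array([ 0.5529, -0.2506,  0.0541]), np.float64(0.0004207244403045935))
(array([ 0.554 , -0.3175,  0.0532]), np.float64(0.0006017833321292503))
(array([ 0.5318, -0.2499,  0.0531]), np.float64(0.0013206189199425368))
(array([ 0.5324, -0.3164,  0.0517]), np.float64(0.0015565458758460449))
tray [ 0.5494 -0.2808  0.016 ] insert [ 0.543  -0.2838  0.053 ] [-0.0064 -0.003   0.037 ]
jaw/knob region vs open, vs start 50.52354823959762 89.42158207590306
jar 4.27020202020202
cup 5.112670068027211
tape 5.189583333333333
tray 4.881003584229391
[ 0.3944 -0.0034 -0.565 ] [-0.0101  0.1341 -0.0923  0.0014 -0.0896  0.0038]
```

{"method": "jog_arm", "body": {
  "moves": [
    [[95,0.3,0,0,0],[95,0.5,0,0,0],[95,0.5,0,0,0],[95,0.5,0,0,0],[95,0.5,0,0,0]]
  ]
}}

```text
time_s: 19.88
eef_pos: [0.3412, -0.084, 0.2216]
ee_rot: [-0.001, -3.141, -0.0]
ft_force: [-0.0, 0.0, 0.5]
grip_width: 0.0948
```

```bash
python3 - <<'E'
from h import *
b=shot('top','t9');b0=dict(np.load('pics/t0.npz'))
zb=-.5*XH+np.array([0,0,.866])
tip=lambda y:np.array([.5137,.0703,.1096])+.052*zb+y*YB
# dark knob-cap centroid along jaw travel, start vs now
for c in(b0,b):
    g=cv2.cvtColor(c['frame'],cv2.COLOR_RGB2GRAY).astype(np.float32)
    ys=np.arange(.05,.135,.005);uv=np.array([proj(c,tip(y)) for y in ys],np.float32)
    print(dict(zip((ys*1000).astype(int).tolist(),cv2.remap(g,uv[:,0],uv[:,1],1)[:,0].astype(int).tolist())))
s=arm.state();print(s['time_s'],s['eef_pos'],s['ft_force'],s['dq'])
E
```

```text
{50: 82, 55: 64, 60: 57, 65: 57, 69: 58, 74: 59, 79: 89, 84: 123, 89: 128, 94: 123, 99: 123, 104: 126, 109: 126, 114: 131, 119: 164, 124: 173, 129: 187}
{50: 125, 55: 125, 60: 129, 65: 130, 69: 125, 74: 125, 79: 121, 84: 100, 89: 90, 94: 89, 99: 80, 104: 60, 109: 57, 114: 58, 119: 57, 124: 84, 129: 172}
19.925 [ 0.3411 -0.0839  0.2216] [ 0.8229 -0.7841 -0.5533] [ 0.0012 -0.0008  0.0027  0.0013  0.0016 -0.0005]
```

```bash
python3 -c "
from station import arm
print(arm.finish_job())"
```

```text
the job is handed in; nothing more can be done
None
```

The insert lies flat in the steel tray with its holes up, the jaw is fully open, and the job was handed in at about 20 s. No verdict was reported.

**How it was done**
- I gripped the knob and slid the jaw to its stop: the force rose to 12.5 N with no further travel.
- The moves do not allow tilting the tool, so I did not grip the insert across its 44 mm as advised. I gripped it by its 90 mm ends.
- To make room for the fingers I first slid it 18 mm along the bed, after the jaw was open. Then I drew it about 80 mm straight out, square to the bed.
- I set its low edge on the tray floor and rolled it level about that edge in a light grip. I pressed until it was flat, let go and backed off. The highest wrist force reading was about 15 N.

**Last checks**
- **Insert:** its top is at z = 0.052–0.054 m at four holes, so it is level on the floor. It is about 6 mm across and 3 mm along from the tray's middle, with its long side within about 1° of the tray's.
- **Jaw:** the top view shows the knob moved about 48 mm.
- **Surroundings:** the tray, jar, cup and tape roll regions show no noticeable change in the top view.
- **Arm:** it stood still, with the wrist reading only about 1 N, the usual noise.

**Checks that failed or disagreed**
- Comparing the jaw in the scene view was inconclusive, probably because the arm was in the way, so I relied on the top view.
- The two cameras placed the tray's centre about 10 mm apart, which is within tolerance.
- How level the insert was just before release was judged from the force and one picture, not measured.

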